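# Swing the bench lamp aside, put the torque driver away and shut the tray

## Task

Put the torque driver away: first swing the lamp arm out to the left until its head is wholly clear of the tray and the riser, then take the driver from where it stands and lay it flat in the empty front compartment of the pulled-out steel tray, and then push the tray fully home under the riser. The driver is a calibrated tool, so set it down gently and never let it drop or topple over. Leave the amber bottle, the crock and the funnel where they stand.

Things in the scene. Friction and masses are not known exactly. Their poses are not given: they have to be found in the camera images.
- riser: low butcher-block riser fixed on the bench: a wooden slab 280 deep (x) x 350 wide (y) x 30 thick, underside 75 and top 105 above the bench, on grey steel side plates; the tray slides out of its open front. Origin: centre of the front face at bench level; its +x points into the riser (away from the robot), +y to the left, z up
- tray (a joint): how far the steel tray is pulled out of the riser, m: 0 = fully home (tray front flush with the riser front), grows as it comes out along the riser's -x, at most 0.24; starts about 0.19 to 0.215. It slides against about 2 N of friction
- tray_floor (a point): centre of the floor of the tray's empty front compartment, 14 above the bench; axes as the riser's. Inside 132 (x) x 302 (y); walls 4 thick, 44 above this floor; a 4 thick divider, 33 high, parts it from the rear, where hex keys and two black end caps lie. Tray 310 wide outside. A driver lying flat passes under the riser, a standing one does not
- tray_lip (a point): middle of the outer (-x) edge of the tray's dark folded pull lip, 51 above the bench; the lip is 120 wide (y), reaches 22 out from the tray front, its down-turned face spans 44 to 58 above the bench. Push it towards the riser's +x to close the tray
- lamp_arm (a joint): angle of the green lamp arm about its vertical post, rad: 0 = arm points along the riser's -x (straight out at the robot); negative = swung right, over the tray (start -1.15 to -0.8); positive = swung left, away from the tray, to a stop at 1.1. The arm is level, turns clockwise seen from above as the value grows and stays where it is left (friction 0.25 N m)
- lamp_pivot (a point): point on the axis of the lamp's vertical post at the height of the arm's centre line, 222 above the bench; axes as the riser's (they do not turn with the arm). Fixed at 40, 235 in the riser's x, y. The post foot is a flange of radius 45; a hub of radius 19 on top reaches 18 above the arm's centre line
- lamp_head (a point): centre of the underside of the lamp's round hood, 270 from the pivot axis, 77 below the arm's centre line (145 above the bench). Hood diameter 110, narrowing upward, under the arm's outer end; the arm is a round level tube of diameter 18, bare from 20 to 230 out from the pivot axis; it can be pinched from above or pushed sideways
- driver: orange and black torque driver, 185 long, about 0.15 to 0.31 kg, standing on its flat end cap, bit up. Origin: centre of the cap's face; z runs to the bit. Octagonal grip 38 across flats from 0 to 105 (a flat at its +x and every 45 deg), nose cone to 118, round steel bit holder dia 11 to 175, bit to 185. Balances about 60 from the cap; lying, its axis is 19 up and it does not roll
- driver_mid (a point): point on the driver's axis 92.5 from the end cap, half way along the tool
- crock: closed white ceramic crock with a blue lid, diameter 116, 132 tall, standing on the bench; origin centre of its underside
- bottle: closed amber glass bottle, diameter 66, 190 tall, standing on the bench; origin centre of its underside
- funnel: green plastic funnel standing mouth down on the riser, diameter 104, 105 tall; origin centre of its mouth
Mind the look-alikes: they are no part of the job. Of the things like the driver, leave any that is purple; of the rest the larger one is meant.

How it is judged:
On the way, in this order (a step that is already met when the one before it is completed fails the run):
1. the lamp head is swung out to the left, wholly clear of tray and riser (y of lamp_head in the frame of riser above 0.22 m), for 0.2 s.
2. the driver lies flat in the front compartment, let go, with the tray still pulled out (value of joint tray above 0.1 m and x of driver_mid in the frame of tray_floor between -0.066 and 0.066 m and y of driver_mid in the frame of tray_floor between -0.151 and 0.151 m and z of driver_mid in the frame of tray_floor below 0.03 m and angle between driver's own z axis and vertical between 1.4 and 1.74 rad and contact force between the fingers and driver below 0.1 N), for 0.2 s.
At the end, for the whole second after the job is handed in: Lamp head centre more than 220 mm left of the riser's middle (hood clear of tray and riser); tray home within 6 mm; driver at rest and within 10 degrees of level in the tray's front compartment, its middle inside the walls and less than 30 mm above the floor (y of lamp_head in the frame of riser above 0.22 m and value of joint tray below 0.006 m and x of driver_mid in the frame of tray_floor between -0.066 and 0.066 m and y of driver_mid in the frame of tray_floor between -0.151 and 0.151 m and z of driver_mid in the frame of tray_floor below 0.03 m and angle between driver's own z axis and vertical between 1.4 and 1.74 rad and linear speed of driver below 0.02 m/s); the robot touches nothing.
It fails at once if the driver is dropped or topples: falling free of the fingers faster than 0.7 m/s or turning faster than 7 rad/s (contact force between the fingers and driver below 0.05 N and (linear speed of driver above 0.7 m/s or angular speed of driver above 7 rad/s)).
It fails at once if the crock is shifted more than 30 mm (distance of crock from where it was at the start of the episode above 0.03 m).
It fails at once if the bottle is shifted more than 30 mm (distance of bottle from where it was at the start of the episode above 0.03 m).
It fails at once if the funnel is shifted more than 30 mm (distance of funnel from where it was at the start of the episode above 0.03 m).
It also fails if it takes over 72 s, if anything falls off the work surface, if the arm or the gripper's body presses on something with over 40 N, if the wrist force passes 120 N, or if a joint passes its speed limit or range.

## Robot

A 6-joint arm with a two-finger parallel gripper is mounted at the origin on the work surface. World frame = base frame: x ahead of the robot, y to its left, z up, the work surface at z = 0. Lengths are in m, angles in rad, forces in N, time in s.
With the tool pointing down it reaches from about 0.325 to 0.75 m from the base axis. Payload 7.6 kg.
Tool frame: the origin (TCP) lies midway between the tips of the shut fingers; the grasp point (between the pads) lies ctrl.grip_point_offset behind it (ctrl.grip_point_offset is the distance from the TCP to the grasp point, in m); z points along the fingers, y is the line along which they close (so a half turn about z gives the same grasp; the last joint's range is limited). The gripper opens to 85 mm and grips with 20 to 120 N. Pads are 22 mm wide; open, the fingers measure 114 mm over their backs; the gripper's body (76 mm by 85 mm) begins 54 mm behind the grasp point. The pads swing forward as they close: fully open they stand 13 mm farther back than shut.
Start: joints at [-1.24, 0.052, 1.401, -0, 1.689, -0.07], TCP at [0.205, -0.483, 0.231] pointing down, gripper open.
Joint ranges: [-2.9, 2.9], [-0.91, 2.17], [0.12, 2.37], [-1.06, 4.2], [0.26, 2.73], [-2.93, 2.93]. Speed limits (rad/s): [2.57, 2.57, 3.01, 3.14, 3.14, 3.14].

## Interface

Orientations are given as a unit quaternion [w, x, y, z].
In Python, from plant import ctrl gives the robot as it stands.
- The arm moves only by the tool step_arm, never from a script. Its argument "series" is text: rows parted by semicolons, each of 7 numbers parted by spaces: the shift along the tool's x, y, z in units of 0.02 m (1.0 is 0.02 m), then the turn, a rotation vector about the tool's x, y, z in units of 10 degrees (1.0 is 10 degrees), then the closure, from -1 (fully open) to 1 (shut), so that 0 is half open. In form: x y z ax ay az gripper; .... A call has 1 to 8 rows; each row shifts and turns the commanded pose from where the row before left it, along the tool's axes as they then stand; what a row does not reach is not made up. A row lasts 1/8 s, in which the tool goes at most 62.5 mm and 10.7 degrees, less where a joint would pass 70% of its speed; a pose out of reach is approached as far as the arm can. A call with a number of a shift or a turn outside -1 to 1 is refused whole. A call with a gripper value outside its range is refused whole. The fingers move at their own pace and stop on an object; "newtons" is the grip in N (left out, the last holds). Time passes only in rows, so rows that do not move let the fingers close. It gives the time, the measured TCP pose, the force, the opening and the grip force at its end, in the units of the state.
- ctrl.get_state(): the state, without advancing time (a new reading comes with each control period).
- ctrl.camera(name): name is "side" or "top" or "wrist"; returns a dict with "color" (420x560x3 uint8, red, green, blue), "vfov" (degrees; the focal length in pixels is half the picture's height over the tangent of half this angle, whatever the lens; pixels are square), "cx", "cy" (the principal point, pixels), "rvec" (rotation vector, rad) and "tvec" (3), from world to camera coordinates, as OpenCV has them. Camera axes: x right, y down, z forward; pixel columns grow to the right and rows downward; lengths in m; the calibration is good to about 2 mm. A picture is of the moment at which its call begins. There is no depth.
- ctrl.hand_in(): hands the job in; it is judged then, once.
The state is a dict: "time_s": time; "q": joint angles; "qvel": joint speeds; "effort": joint torques, N m; "eef_pos": TCP position; "orientation": TCP orientation; "ft_force": force on the tool from outside, world axes, zero at the start; "wrist_torque": the same for the moment, N m; "opening": finger opening in m; "finger_force": force on a finger pad.
Only numpy, scipy, OpenCV 4.12 (cv2) and the standard library are available. Lean on these libraries where they do the work, as an engineer would, in place of code of your own. Each camera call takes 0.05 s, during which the arm holds its last target. There are 200 camera calls.

## Working session

There is one attempt and no reset: what is moved stays moved. The work goes in short steps, Python scripts to look and compute and a tool call to move; the robot and the scene stay as the last step left them, time stands still between calls to the robot, and variables do not carry over. Pictures are saved under pics/ and viewed, at most 10 in all, crops included, and the job is handed in when it is done.

Besides the shell and the picture viewer there is one more tool, called after ">>>" by a JSON object that holds its "name" and its "arguments". step_arm: Moves the arm, as the interface text tells. Its arguments: {"type":"object","properties":{"series":{"type":"string"},"newtons":{"type":"number"}},"required":["series"]}

```bash
ls; mkdir -p pics
cat > h.py <<'E'
import numpy as np,cv2
from plant import ctrl
def cam(n,save=None):
    c=ctrl.camera(n); im=c['color'][:,:,::-1].copy()
    if save: cv2.imwrite('pics/'+save,im)
    R=cv2.Rodrigues(np.array(c['rvec'],float))[0]; t=np.array(c['tvec'],float).ravel()
    f=im.shape[0]/2/np.tan(np.radians(c['vfov'])/2)
    return dict(im=im,R=R,t=t,f=f,cx=c['cx'],cy=c['cy'])
def ray(c,u,v):
    d=c['R'].T@np.array([(u-c['cx'])/c['f'],(v-c['cy'])/c['f'],1]); return -c['R'].T@c['t'],d/np.linalg.norm(d)
def onz(c,u,v,z):
    o,d=ray(c,u,v); return o+d*(z-o[2])/d[2]
def tri(c1,p1,c2,p2):
    o1,d1=ray(c1,*p1);o2,d2=ray(c2,*p2)
    s=np.linalg.lstsq(np.c_[d1,-d2],o2-o1,rcond=None)[0]
    a,b=o1+s[0]*d1,o2+s[1]*d2; return (a+b)/2,np.linalg.norm(a-b)
def proj(c,P):
    p=c['R']@np.array(P)+c['t']; return p[:2]/p[2]*c['f']+[c['cx'],c['cy']]
E
python3 - <<'E'
from h import *
for n in('top','side'):
    c=cam(n,n+'0.png'); print(n,-c['R'].T@c['t'],c['f'],c['R'][2])
    np.savez(n+'0.npz',**c)
s=ctrl.get_state();print(s['eef_pos'],s['orientation'],s['opening'],ctrl.grip_point_offset)
E
```

```text
pics
top [ 0.52006811 -0.06600773  1.38006607] 527.5991348990586 [ 6.82982813e-02 -4.07392610e-04 -9.97664863e-01]
side [0.15661579 0.56531934 0.74744211] 394.56748181750663 [ 0.45985441 -0.64710113 -0.60810694]
[ 0.20474751 -0.48312959  0.23053578] [-7.16740791e-04  9.79991948e-01  1.99035822e-01 -9.85452224e-05] 0.08527931900988589 0.0187
```

View pics/top0.png

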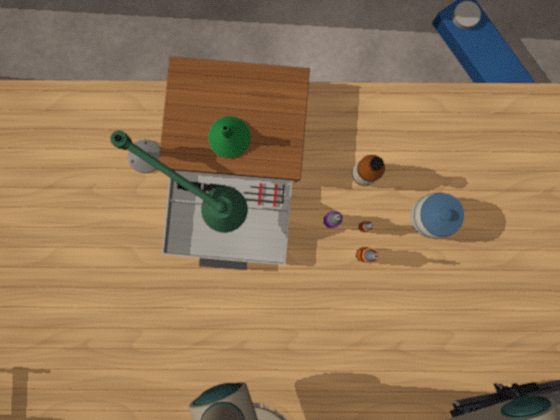

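View pics/side0.png

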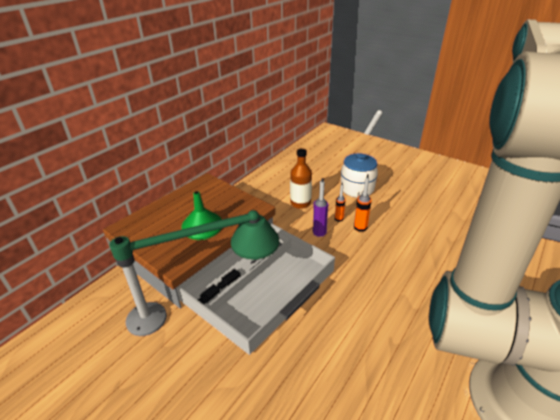

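Top view: riser spans pixels (169,58) to (300,178), with the tray and its lip at (223,264). The lamp hub is at (120,139) and the hood at (224,208). The larger orange driver is at (367,255), with the small one at (366,227), the purple one at (333,219), the bottle at (370,168) and the crock at (438,215). In the side view the driver is at (362,212).

```bash
cat > m1.py <<'E'
from h import *
T=dict(np.load('top0.npz'));S=dict(np.load('side0.npz'))
def comps(c,lo,hi,mn=25):
    m=cv2.inRange(cv2.cvtColor(c['im'],cv2.COLOR_BGR2HSV),lo,hi)
    n,l,s,ce=cv2.connectedComponentsWithStats(m)
    return [(s[i].tolist(),ce[i].round(1).tolist()) for i in range(1,n) if s[i][4]>mn]
for n,c in(('top',T),('side',S)):
    print(n,'orange',[x for x in comps(c,(3,200,120),(14,255,255)) if x[0][0]>300])
    print(n,'dkgreen',comps(c,(65,120,20),(90,255,140),80))
# riser wood mask in top view
hsv=cv2.cvtColor(T['im'],cv2.COLOR_BGR2HSV)
print('wood px',hsv[100,190],hsv[160,270],'bench',hsv[300,300])
m=cv2.inRange(hsv,(5,110,40),(14,255,150)); m[:, :150]=0;m[:,320:]=0;m[:45]=0;m[195:]=0
m=cv2.morphologyEx(m,cv2.MORPH_CLOSE,np.ones((9,9)))
k=max(cv2.findContours(m,0,2)[0],key=cv2.contourArea)
h=cv2.convexHull(k); q=cv2.approxPolyDP(h,8,True)[:,0]; print('riser quad',q.tolist(),[onz(T,*p,0.105).round(3).tolist() for p in q])
print('lip',[onz(T,*p,0.058).round(3).tolist() for p in((200,267),(246,268))])
print('hub tri',tri(T,(120,138),S,(122,247)))
print('driver bit tip tri',tri(T,(373,258),S,(367,178)))
E
python3 m1.py
python3 -c "
import cv2
a=cv2.imread('pics/top0.png')[130:280,110:400];b=cv2.imread('pics/side0.png')[130:270,270:400]
a=cv2.resize(a,None,fx=2.6,fy=2.6,interpolation=2)
cv2.imwrite('pics/z.png',a);cv2.imwrite('pics/z2.png',cv2.resize(b,None,fx=4,fy=4,interpolation=2))"
```

```text
top orange [([362, 162, 7, 11, 32], [365.1, 167.4]), ([357, 248, 7, 13, 36], [359.6, 253.6])]
top dkgreen [([209, 117, 41, 40, 1110], [228.5, 137.0])]
side orange [([357, 199, 14, 6, 30], [362.8, 202.4]), ([335, 206, 10, 14, 115], [339.6, 212.4]), ([354, 207, 16, 23, 271], [361.3, 218.5])]
side dkgreen [([514, 26, 12, 30, 106], [519.0, 41.3]), ([493, 61, 31, 48, 353], [511.6, 83.9]), ([498, 101, 19, 20, 113], [507.0, 111.4]), ([491, 110, 16, 38, 110], [496.3, 131.5]), ([493, 155, 67, 26, 345], [527.4, 171.6]), ([111, 193, 167, 67, 2829], [216.4, 235.2]), ([431, 279, 16, 63, 344], [438.1, 309.4]), ([452, 280, 58, 29, 155], [478.7, 301.0])]
wood px [ 13 154 134] [ 12 160 129] bench [ 16 120 179]
riser quad [[170, 57], [308, 68], [319, 96], [317, 188], [161, 162]] [[0.979, 0.205, 0.105], [0.954, -0.136, 0.105], [0.884, -0.163, 0.105], [0.657, -0.159, 0.105], [0.718, 0.221, 0.105]]
lip [[0.462, 0.129, 0.058], [0.46, 0.014, 0.058]]
hub tri (array([0.75170138, 0.28610574, 0.22145415]), np.float64(0.002967492917927343))
driver bit tip tri (array([ 0.49080855, -0.28096813,  0.17583914]), np.float64(0.0017570974298978686))
```

View pics/z.png

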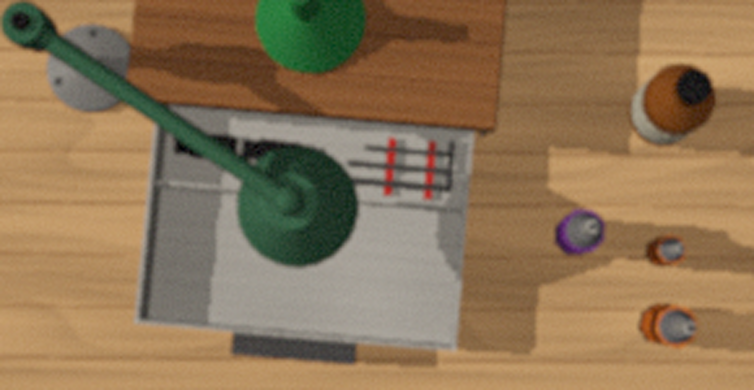

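The crop shows the hood over the rear and middle of the tray. Tray front corners are at crop (137,322) and (456,348), the lip at (233,353) to (356,361), and the riser front edge runs (133,100) to (494,130). The driver is at (668,325), bit tip (690,328).

```bash
cat > m2.py <<'E'
from h import *
T=dict(np.load('top0.npz'));S=dict(np.load('side0.npz'))
g=lambda x,y,z:onz(T,110+x/2.6-.3,130+y/2.6-.3,z)
fl,fr=g(133,100,.105),g(494,130,.105)
tl,tr=g(137,322,.058),g(456,348,.058)
dl,dr=g(155,183,.047),g(462,210,.047)
ll,lr=g(233,356,.054),g(356,363,.054)
P=lambda n,a:print(n,np.round(a,3))
for n in('fl','fr','tl','tr','dl','dr','ll','lr'):P(n,globals()[n])
def yaw(a,b): d=b-a; return np.arctan2(d[0],-d[1])  # a left, b right : ydir=a-b
for n,(a,b) in dict(r=(fl,fr),t=(tl,tr),d=(dl,dr),l=(ll,lr)).items(): d=a-b; P(n+' yaw,width',(np.arctan2(-d[0],d[1]),np.linalg.norm(d)))
P('driver tip',tri(T,(110+690/2.6-.3,130+328/2.6-.3),S,(367,178))[0])
P('driver from base side',onz(S,361.5,227,0.01))
P('hood apex-ish top', g(290,200,.222))
P('bottle',g(692,85,.19));P('small',g(672,248,.12));P('purple',g(590,227,.16))
P('crock',onz(T,440,215,.132));P('funnel',onz(T,229,135,.15))
P('hub',g(22,22,.24))
E
python3 m2.py
```

```text
fl [0.703 0.221 0.105]
fr [ 0.677 -0.117  0.105]
tl [0.495 0.223 0.058]
tr [ 0.472 -0.083  0.058]
dl [0.629 0.211 0.047]
dr [ 0.605 -0.088  0.047]
ll [0.463 0.131 0.054]
lr [0.457 0.013 0.054]
r yaw,width [-0.076  0.339]
t yaw,width [-0.074  0.307]
d yaw,width [-0.081  0.3  ]
l yaw,width [-0.05   0.118]
driver tip [ 0.495 -0.287  0.171]
driver from base side [ 0.487 -0.278  0.01 ]
hood apex-ish top [0.601 0.06  0.222]
bottle [ 0.707 -0.286  0.19 ]
small [ 0.567 -0.28   0.12 ]
purple [ 0.584 -0.2    0.16 ]
crock [ 0.591 -0.449  0.132]
funnel [0.776 0.052 0.15 ]
hub [0.749 0.286 0.24 ]
```

View pics/z2.png

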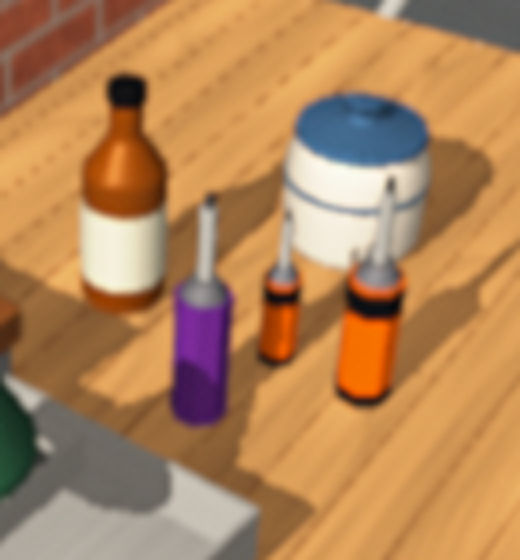

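The driver stands at about (0.489, -0.281), and the small orange one is 78 mm beyond it. Riser front centre is (0.690, 0.052) with yaw -0.076. The tray is out about 0.207 and the lamp angle is about -1.07. First I lift, turn the tool and shut the fingers, then push the lamp tube.

>>> {"name": "step_arm", "arguments": {"series": "0 0 -0.625 0 0 -0.84 1;0 0 -0.625 0 0 -0.84 1;0 0 -0.625 0 0 -0.84 1;0 0 -0.625 0 0 -0.84 1;0 0 -0.625 0 0 -0.84 1;0 0 -0.625 0 0 -0.84 1;0 0 -0.625 0 0 -0.84 1;0 0 -0.625 0 0 -0.82 1"}}

```text
time_s: 1.1
eef_pos: [0.2048, -0.4833, 0.3312]
orientation: [-0.0, 0.706, 0.709, 0.0]
ft_force: [-0.3, 0.5, 0.3]
opening: -0.0003
finger_force: 0.0
```

>>> {"name": "step_arm", "arguments": {"series": "0.93 0.75 0 0 0 0 1;0.93 0.75 0 0 0 0 1;0.93 0.75 0 0 0 0 1;0.93 0.75 0 0 0 0 1;0.93 0.75 0 0 0 0 1;0.93 0.75 0 0 0 0 1;0.93 0.75 0 0 0 0 1;0.93 0.75 0 0 0 0 1"}}

```text
time_s: 2.1
eef_pos: [0.3253, -0.3339, 0.3309]
orientation: [-0.0, 0.707, 0.707, 0.0]
ft_force: [0.1, -0.8, 1.3]
opening: 0.0002
finger_force: 0.0
```

>>> {"name": "step_arm", "arguments": {"series": "0.93 0.75 0 0 0 0 1;0.93 0.75 0 0 0 0 1;0.93 0.75 0 0 0 0 1;0.93 0.75 0 0 0 0 1;0.93 0.75 0 0 0 0 1;0.93 0.75 0 0 0 0 1;0.93 0.75 0 0 0 0 1;0.93 0.75 0 0 0 0 1"}}

```text
time_s: 3.1
eef_pos: [0.4454, -0.1852, 0.3309]
orientation: [-0.0, 0.707, 0.707, -0.0]
ft_force: [-0.5, 0.1, 0.2]
opening: 0.0001
finger_force: 0.0
```

>>> {"name": "step_arm", "arguments": {"series": "0.93 0.75 0 0 0 0 1;0.93 0.75 0 0 0 0 1;0.93 0.75 0 0 0 0 1;0.93 0.75 0 0 0 0 1;0.93 0.75 0 0 0 0 1;0.93 0.75 0 0 0 0 1;0.93 0.75 0 0 0 0 1;0.93 0.75 0 0 0 0 1"}}

```text
time_s: 4.1
eef_pos: [0.5655, -0.0366, 0.3307]
orientation: [-0.0, 0.707, 0.707, -0.0]
ft_force: [-0.1, -0.1, 0.4]
opening: 0.0001
finger_force: 0.0
```

>>> {"name": "step_arm", "arguments": {"series": "0.93 0.75 0 0 0 0 1;0.93 0.75 0 0 0 0 1;0.93 0.75 0 0 0 0 1;0.93 0.75 0 0 0 0 1;0.93 0.75 0 0 0 0 1;0.93 0.75 0 0 0 0 1;0.93 0.75 0 0 0 0 1;0 0 0 0 0 0 1"}}

```text
time_s: 5.1
eef_pos: [0.6705, 0.094, 0.3295]
orientation: [-0.001, 0.707, 0.707, -0.001]
ft_force: [0.3, 0.4, -0.8]
opening: 0.0001
finger_force: 0.0
```

Run:
```python
from h import *
s=ctrl.get_state();print(np.round(s['q'],4),s['eef_pos'],s['orientation'])
```

```text
[ 0.0847  0.5321  0.6308 -0.      1.9811  0.0837] [0.67054897 0.09396488 0.3295151 ] [-0.00076633  0.70674335  0.70746902 -0.00091211]
```

>>> {"name": "step_arm", "arguments": {"series": "0 0 0.9 0 0 0 1;0 0 0.9 0 0 0 1;0 0 0.9 0 0 0 1;0 0 0.9 0 0 0 1;0 0 0.9 0 0 0 1;0 0 0.9 0 0 0 1;0 0 0.8 0 0 0 1;0 0 0 0 0 0 1"}}

```text
time_s: 6.1
eef_pos: [0.6695, 0.0927, 0.2054]
orientation: [-0.001, 0.707, 0.707, -0.001]
ft_force: [0.9, -1.1, 0.2]
opening: 0.0
finger_force: 0.0
```

>>> {"name": "step_arm", "arguments": {"series": "0.57 -0.9 0 0 0 0 1;0.57 -0.9 0 0 0 0 1;0.57 -0.9 0 0 0 0 1;0.9 -0.77 0 0 0 0 1;0.9 -0.77 0 0 0 0 1;0.9 -0.77 0 0 0 0 1;0.83 -0.3 0 0 0 0 1;0.83 -0.3 0 0 0 0 1"}}

```text
time_s: 7.1
eef_pos: [0.5577, 0.2154, 0.2074]
orientation: [0.0, 0.707, 0.707, -0.0]
ft_force: [0.2, -2.5, 1.2]
opening: 0.0001
finger_force: 0.7
```

>>> {"name": "step_arm", "arguments": {"series": "0.83 -0.3 0 0 0 0 1;0.83 -0.3 0 0 0 0 1;0.9 -0.03 0 0 0 0 1;0.9 -0.03 0 0 0 0 1;0.9 -0.03 0 0 0 0 1;0.93 0.21 0 0 0 0 1;0.93 0.21 0 0 0 0 1;0.93 0.21 0 0 0 0 1"}}

```text
time_s: 8.1
eef_pos: [0.5572, 0.3586, 0.2071]
orientation: [0.0, 0.707, 0.707, -0.0]
ft_force: [0.3, -2.3, -0.2]
opening: 0.0001
finger_force: 0.6
```

>>> {"name": "step_arm", "arguments": {"series": "0 0 0 0 0 0 1;-0.9 0.3 0 0 0 0 1;-0.9 0 0 0 0 0 1;-0.9 0 -0.8 0 0 0 1;-0.9 0 -0.8 0 0 0 0;-0.9 0 -0.8 0 0 0 -1;-0.9 0 0 0 0 0 -1;-0.9 -0.3 0 0 0 0 -1"}}

```text
time_s: 9.1
eef_pos: [0.5569, 0.2301, 0.2549]
orientation: [-0.0, 0.707, 0.707, -0.0]
ft_force: [-0.2, -0.5, 0.2]
opening: 0.0722
finger_force: 0.0
```

Run:
```python
from h import *
s=ctrl.get_state();print(np.round(s['q'],4),s['eef_pos'],s['orientation'])
cam('top','top1.png');c=cam('wrist');print(-c['R'].T@c['t'],c['f'],c['R'][2])
```

```text
[ 3.3050e-01  2.7000e-01  1.1120e+00 -1.0000e-04  1.7599e+00  3.3150e-01] [0.55688683 0.23005691 0.25494638] [-1.57422819e-05  7.07443105e-01  7.06770278e-01 -1.67672372e-04]
[0.55722745 0.31232774 0.3970639 ] 327.7209518698633 [-0.00117775 -0.32229456 -0.9466387 ]
```

View pics/top1.png

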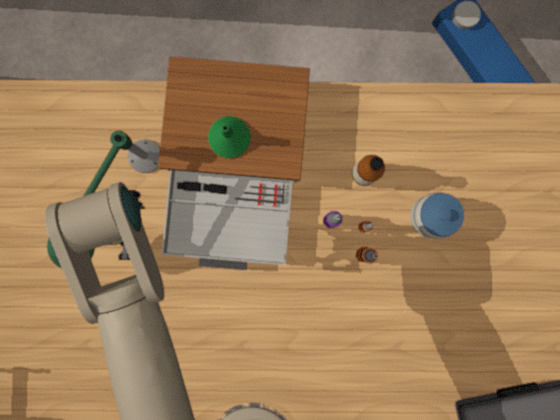

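The lamp is well clear on the left (head around pixel (68,248)), the tray compartment is open and the driver has not moved. Next I travel to the driver side, where I will test-tilt the tool.

>>> {"name": "step_arm", "arguments": {"series": "-0.98 -0.25 -0.5 0 0 0 -0.2;-0.98 -0.25 -0.5 0 0 0 -0.2;-0.98 -0.25 -0.5 0 0 0 -0.2;-0.98 -0.25 -0.5 0 0 0 -0.2;-0.98 -0.25 -0.5 0 0 0 -0.2;-0.98 -0.25 -0.5 0 0 0 -0.2;-0.98 -0.25 -0.5 0 0 0 -0.2;-0.98 -0.25 -0.5 0 0 0 -0.2"}}

```text
time_s: 10.2
eef_pos: [0.5164, 0.0733, 0.336]
orientation: [0.0, 0.707, 0.707, 0.0]
ft_force: [0.4, 0.0, -0.3]
opening: 0.0514
finger_force: 0.0
```

>>> {"name": "step_arm", "arguments": {"series": "-0.98 -0.25 0 0 0 0 -0.2;-0.98 -0.25 0 0 0 0 -0.2;-0.98 -0.25 0 0 0 0 -0.2;-0.98 -0.25 0 0 0 0 -0.2;-0.98 -0.25 0 0 0 0 -0.2;-0.98 -0.25 0 0 0 0 -0.2;-0.98 -0.25 0 0 0 0 -0.2;-0.98 -0.25 0 0 0 0 -0.2"}}

```text
time_s: 11.2
eef_pos: [0.4761, -0.0834, 0.3348]
orientation: [-0.0, 0.707, 0.707, -0.0]
ft_force: [0.1, -0.1, -0.6]
opening: 0.0509
finger_force: 0.0
```

>>> {"name": "step_arm", "arguments": {"series": "-0.98 -0.25 0 0 0 0 -0.2;-0.98 -0.25 0 0 0 0 -0.2;-0.98 -0.25 0 0 0 0 -0.2;-0.98 -0.25 0 0 0 0 -0.2;-0.98 -0.25 0 0 0 0 -0.2;-0.98 -0.25 0 0 0 0 -0.2;-0.98 -0.25 0 0 0 0 -0.2;-0.98 -0.25 0 0 0 0 -0.2"}}

```text
time_s: 12.2
eef_pos: [0.4358, -0.24, 0.3348]
orientation: [-0.0, 0.707, 0.707, -0.0]
ft_force: [-0.4, 0.4, -0.5]
opening: 0.0512
finger_force: 0.0
```

>>> {"name": "step_arm", "arguments": {"series": "-0.9 0 0 0 0 0.44 -0.2;-0.9 0 0 0 0 0.44 -0.2;-0.9 0 0 0 0 0.44 -0.2;-0.9 0 0 0 0 0.44 -0.2;-0.9 0 0 0 0 0.44 -0.2;-0.9 0 0 0 0 0.44 -0.2;-0.9 0 0 0 0 0.44 -0.2;-0.9 0 0 0 0 0.42 -0.2"}}

```text
time_s: 13.2
eef_pos: [0.3979, -0.3765, 0.3347]
orientation: [-0.0, 0.888, 0.46, -0.0]
ft_force: [-0.6, -0.3, -0.8]
opening: 0.0514
finger_force: 0.0
```

Run:
```python
from h import *
s=ctrl.get_state();print(np.round(s['q'],4),s['eef_pos'],s['orientation'],s['opening'])
```

```text
[-0.8251  0.1212  1.1236 -0.      1.8979 -0.2111] [ 0.39792819 -0.37645216  0.33465687] [-4.90254459e-04  8.87723183e-01  4.60377333e-01 -1.47592044e-04] 0.05141597952071926
```

>>> {"name": "step_arm", "arguments": {"series": "0 0 0 0 0.5 0 -0.2;0 0 0 0 0.5 0 -0.2;0 0 0 0 0.5 0 -0.2;0 0 0 0 0.5 0 -0.2;0 0 0 0 0.5 0 -0.2;0 0 0 0 0.5 0 -0.2;0 0 0 0 0.5 0 -0.2;0 0 0 0 0.5 0 -0.2"}}

```text
time_s: 14.2
eef_pos: [0.3982, -0.376, 0.335]
orientation: [-0.158, 0.833, 0.433, 0.305]
ft_force: [-0.0, -0.6, 0.1]
opening: 0.0508
finger_force: 0.0
```

Run:
```python
from h import *
s=ctrl.get_state();print(np.round(s['q'],4),s['eef_pos'],s['orientation'],s['opening'])
```

```text
[-1.1206  0.2647  1.0909  0.6925  2.0599 -0.2586] [ 0.39818429 -0.37601575  0.33496091] [-0.15830996  0.83330757  0.43316585  0.30480124] 0.050760341223702425
```

```bash
cat > kin.py <<'E'
import numpy as np
from scipy.optimize import least_squares
from scipy.spatial.transform import Rotation as Ro
D=[([-1.24,.052,1.401,0,1.689,-.07],[.2047,-.4831,.2305],[-7.2e-4,.97999,.19904,0]),
([.0847,.5321,.6308,0,1.9811,.0837],[.67055,.09396,.32952],[-.00077,.70674,.70747,-.0009]),
([.3305,.27,1.112,0,1.7599,.3315],[.55689,.23006,.25495],[0,.70744,.70677,0]),
([-.8251,.1212,1.1236,0,1.8979,-.2111],[.39793,-.37645,.33466],[-.0005,.88772,.46038,0]),
([-1.1206,.2647,1.0909,.6925,2.0599,-.2586],[.39818,-.37602,.33496],[-.15831,.83331,.43317,.3048])]
qR=lambda q:Ro.from_quat([q[1],q[2],q[3],q[0]])
def fk(q,p):
    a1,A,B,C,h,L,g=p
    R1=Ro.from_euler('z',q[0]);R2=R1*Ro.from_euler('y',q[1]);R3=R2*Ro.from_euler('y',q[2])
    R=R3*Ro.from_euler('z',q[3])*Ro.from_euler('y',q[4])*Ro.from_euler('z',q[5]+g)
    return R1.apply([a1,0,h])+R2.apply([0,0,A])+R3.apply([C,0,B])+R.apply([0,0,L]),R
def res(p): 
    o=[]
    for q,x,qu in D:
        P,R=fk(q,p); o+=list(P-x)+list(.2*(qR(qu).inv()*R).as_rotvec())
    return np.array(o+list(.001*(np.array(p[:4])-[0,.42,.5,0])))
P=min((least_squares(res,[0,.42,.5,0,.4,.2,g]) for g in(0,1.57,3.14,-1.57)),key=lambda r:r.cost)
lo=np.array([-2.9,-.91,.12,-1.06,.26,-2.93]);hi=np.array([2.9,2.17,2.37,4.2,2.73,2.93])
def ik(x,R,q0,p=P.x):
    f=lambda q:np.r_[fk(q,p)[0]-x,.2*(R.inv()*fk(q,p)[1]).as_rotvec()]
    r=least_squares(f,np.clip(q0,lo+.01,hi-.01),bounds=(lo,hi)); return r.x,np.abs(r.fun).max()
def orient(az,down):  # tool z at azimuth az, 'down' deg below horizontal; tool x = up-ish
    a,d=np.radians([az,down]);z=np.array([np.cos(a)*np.cos(d),np.sin(a)*np.cos(d),-np.sin(d)])
    x=np.array([np.cos(a)*np.sin(d),np.sin(a)*np.sin(d),np.cos(d)]);return Ro.from_matrix(np.c_[x,np.cross(z,x),z])
if __name__=='__main__':
    print(P.x.round(4),P.cost,np.abs(res(P.x)).max().round(4))
    for az in(35,45,55,65):
      for dn in(0,10,20,30):
        R=orient(az,dn);z=R.as_matrix()[:,2]
        q=np.array(D[4][0]);o=[]
        for b in(.08,.0):
            tgt=np.array([.489,-.281,.075])+z*(.01-b)+(b>0)*0
            q,e=ik(tgt,R,q); o+=[q.round(2).tolist(),round(e,4)]
            w=tgt-z*P.x[5]
        print(az,dn,o,'wrist',w.round(3))
E
python3 kin.py
```

```text
[-0.0159  0.3657  0.5171  0.0892  0.2184  0.3286  1.5708] 0.00289341490128123 0.0365
35 0 [[-1.26, 0.71, 1.62, 1.36, 1.79, -0.78], np.float64(0.0), [-1.11, 0.68, 1.68, 1.46, 1.68, -0.79], np.float64(0.0)] wrist [ 0.228 -0.464  0.075]
35 10 [[-1.25, 0.55, 1.67, 1.25, 1.69, -0.7], np.float64(0.0), [-1.1, 0.55, 1.71, 1.34, 1.57, -0.71], np.float64(0.0)] wrist [ 0.232 -0.461  0.13 ]
35 20 [[-1.22, 0.41, 1.7, 1.14, 1.6, -0.59], np.float64(0.0), [-1.08, 0.44, 1.74, 1.22, 1.47, -0.6], np.float64(0.0)] wrist [ 0.244 -0.453  0.184]
35 30 [[-1.16, 0.29, 1.71, 1.01, 1.52, -0.47], np.float64(0.0), [-1.03, 0.33, 1.75, 1.08, 1.38, -0.48], np.float64(0.0)] wrist [ 0.263 -0.439  0.234]
45 0 [[-1.22, 0.82, 1.42, 1.29, 1.9, -0.72], np.float64(0.0), [-1.09, 0.77, 1.52, 1.37, 1.8, -0.74], np.float64(0.0)] wrist [ 0.264 -0.506  0.075]
45 10 [[-1.21, 0.68, 1.47, 1.18, 1.82, -0.67], np.float64(0.0), [-1.08, 0.65, 1.55, 1.25, 1.7, -0.68], np.float64(0.0)] wrist [ 0.267 -0.503  0.13 ]
45 20 [[-1.18, 0.55, 1.51, 1.07, 1.73, -0.6], np.float64(0.0), [-1.06, 0.54, 1.58, 1.13, 1.61, -0.61], np.float64(0.0)] wrist
[... 661 characters left out ...]
54], np.float64(0.0), [-0.99, 0.54, 1.46, 0.94, 1.65, -0.56], np.float64(0.0)] wrist [ 0.331 -0.507  0.234]
65 0 [[-1.11, 1.06, 1.0, 1.21, 2.15, -0.6], np.float64(0.0), [-1.01, 0.96, 1.18, 1.23, 2.05, -0.65], np.float64(0.0)] wrist [ 0.354 -0.57   0.075]
65 10 [[-1.1, 0.93, 1.06, 1.09, 2.08, -0.61], np.float64(0.0), [-1.01, 0.85, 1.22, 1.11, 1.96, -0.65], np.float64(0.0)] wrist [ 0.356 -0.565  0.13 ]
65 20 [[-1.08, 0.8, 1.11, 0.97, 2.0, -0.6], np.float64(0.0), [-0.99, 0.75, 1.27, 0.99, 1.87, -0.64], np.float64(0.0)] wrist [ 0.362 -0.552  0.184]
65 30 [[-1.05, 0.68, 1.17, 0.85, 1.92, -0.58], np.float64(0.0), [-0.96, 0.64, 1.31, 0.88, 1.79, -0.61], np.float64(0.0)] wrist [ 0.372 -0.531  0.234]
```

>>> {"name": "step_arm", "arguments": {"series": "0 0 0 0 0.44 0 -0.4;0 0 0 0 0.44 0 -0.4;0 0 0 0 0.44 0 -0.4;0 0 0 0 0.44 0 -0.4;0 0 0 0 0.44 0 -0.4;0 0 0 0 0.44 0 -0.4;0 0 0 0 0.44 0 -0.4;0 0 0 0 0.42 0 -0.4"}}

```text
time_s: 15.2
eef_pos: [0.3982, -0.3761, 0.3348]
orientation: [-0.281, 0.703, 0.365, 0.541]
ft_force: [-0.5, -0.3, 0.1]
opening: 0.0598
finger_force: 0.0
```

>>> {"name": "step_arm", "arguments": {"series": "-0.94 0.08 0.29 0 0 0 -0.4;-0.94 0.08 0.29 0 0 0 -0.4;-0.94 0.08 0.29 0 0 0 -0.4;-0.94 0.08 0.29 0 0 0 -0.4;-0.94 0.08 0.29 0 0 0 -0.4;-0.94 0.08 0.29 0 0 0 -0.4;-0.94 0.08 0.29 0 0 0 -0.4;0 0 0 0 0 0 -0.4"}}

```text
time_s: 16.2
eef_pos: [0.411, -0.3774, 0.1958]
orientation: [-0.282, 0.704, 0.365, 0.54]
ft_force: [0.5, -0.4, 0.7]
opening: 0.0598
finger_force: 0.0
```

Run:
```python
from h import *
s=ctrl.get_state();print(np.round(s['q'],3),s['eef_pos'],np.round(s['orientation'],3),s['opening'],s['ft_force'])
c=cam('wrist','w1.png');np.savez('w1.npz',**c);S=cam('side','s1.png');print(-c['R'].T@c['t'],c['f'])
cv2.imwrite('pics/c1.png',np.vstack([np.hstack([c['im'],S['im']])])[:, :])
im=cv2.resize(np.hstack([c['im'],S['im']]),(800,300),interpolation=3);cv2.imwrite('pics/c1.png',im)
```

```text
[-1.224  0.597  1.234  1.111  2.062 -0.457] [ 0.41096379 -0.37736278  0.19582526] [-0.282  0.704  0.365  0.54 ] 0.0598017804102875 [ 0.46695733 -0.44942359  0.70102667]
[ 0.34468424 -0.47158998  0.31149555] 327.7209518698633
```

View pics/c1.png

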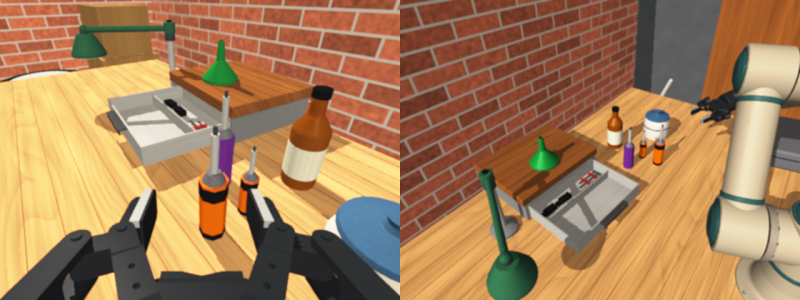

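The wrist view shows the driver between the open fingers, its orange grip around (298,287) at full scale, the small one to its right, and the purple one behind. I refine its position from this view and the first views.

Run:
```python
from h import *
W=dict(np.load('w1.npz'));T=dict(np.load('top0.npz'));S=dict(np.load('side0.npz'))
def comp(c,x0,x1):
    m=cv2.inRange(cv2.cvtColor(c['im'],cv2.COLOR_BGR2HSV),(3,190,90),(15,255,255)); m[:,:x0]=0;m[:,x1:]=0
    m=cv2.morphologyEx(m,cv2.MORPH_CLOSE,np.ones((15,3)))
    n,l,s,ce=cv2.connectedComponentsWithStats(m);i=1+np.argmax(s[1:,4]);return s[i],ce[i]
w,wc=comp(W,260,325);s,sc=comp(S,350,375);print(w,wc,s,sc)
print('centroid',tri(W,wc,S,sc))
print('tip',tri(W,(302,180),S,(368,175.5)),tri(W,(302,180),T,(375.1,255.9)))
p=onz(W,wc[0],w[1]+w[3]+3,.0);print('base(near edge)',p)
for P in([.489,-.281,0],[.489,-.281,.185]):print(proj(W,P),proj(S,P),proj(T,P))
```

```text
[ 278  241   42   90 2248] [297.43282918 293.4230427 ] [354 199  18  31 388] [361.72938144 215.00773196]
centroid (array([ 0.4940415 , -0.28520743,  0.04696194]), np.float64(0.0009673473539288762))
tip (array([ 0.49306081, -0.28603509,  0.18184259]), np.float64(0.003245183001303871)) (array([ 0.49504408, -0.28508848,  0.18212942]), np.float64(0.0002704325242328312))
base(near edge) [ 0.48612119 -0.29808069  0.        ]
[290.3231471  322.00960529] [360.75094843 228.84115239] [360.79065286 256.61682317]
[293.06356028 177.00793902] [368.38080959 175.28331319] [373.5716215  258.55741928]
```

>>> {"name": "step_arm", "arguments": {"series": "-0.9 0.15 0 0 0 0 -0.4;-0.9 0.15 0 0 0 0 -0.4;-0.9 0.15 0 0 0 0 -0.4;-0.9 0.15 0 0 0 0 -0.4;-0.88 0.15 0 0 0 0 -0.4;0 0 0.9 0 0 0 -0.4;0 0 0.9 0 0 0 -0.4;0 0 0.9 0 0 0 -0.4"}}

```text
time_s: 17.3
eef_pos: [0.4409, -0.3613, 0.0973]
orientation: [-0.281, 0.704, 0.367, 0.54]
ft_force: [0.1, -0.2, 0.8]
opening: 0.0597
finger_force: 0.0
```

>>> {"name": "step_arm", "arguments": {"series": "0 0 0.9 0 0 0 -0.4;0 0 0.9 0 0 0 -0.4;0 0 0.6 0 0 0 -0.4;0 0 0 0 0 0 -0.4"}}

```text
time_s: 17.8
eef_pos: [0.4669, -0.3239, 0.0846]
orientation: [-0.281, 0.704, 0.366, 0.54]
ft_force: [-0.3, -0.6, -0.3]
opening: 0.0598
finger_force: 0.0
```

Run:
```python
from h import *
s=ctrl.get_state();print(s['eef_pos'],np.round(s['orientation'],3),s['opening'],s['ft_force'])
c=cam('wrist','w2.png')
```

```text
[ 0.46685612 -0.32387899  0.08456352] [-0.281  0.704  0.366  0.54 ] 0.05978309479550733 [-0.2667637  -0.57255275 -0.25698451]
```

View pics/w2.png

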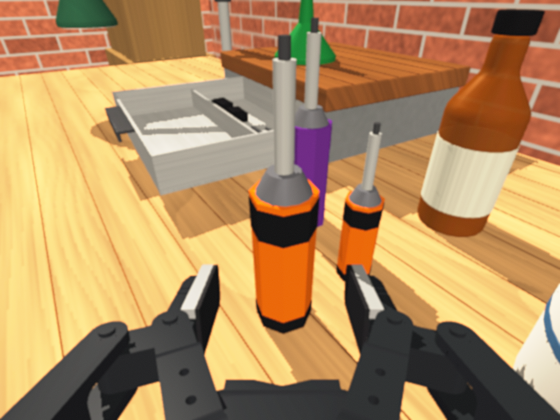

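The driver is centred between the fingers (column 284 against finger middle 283). I go in and close.

>>> {"name": "step_arm", "arguments": {"series": "0 0 0.8 0 0 0 -0.4;0 0 0.8 0 0 0 -0.4;0 0 0.7 0 0 0 -0.4;0 0 0.6 0 0 0 -0.4;0 0 0 0 0 0 0;0 0 0 0 0 0 1;0 0 0 0 0 0 1;0 0 0 0 0 0 1", "newtons": 50}}

```text
time_s: 18.85
eef_pos: [0.4986, -0.2792, 0.0697]
orientation: [-0.281, 0.704, 0.366, 0.54]
ft_force: [0.4, -0.5, -0.2]
opening: 0.0387
finger_force: 50.1
```

>>> {"name": "step_arm", "arguments": {"series": "0.5 0 -0.13 0 0 0 1;0.88 0 -0.235 0 0 0 1;0.88 0 -0.235 0 0 0 1;0.88 0 -0.235 0 0 0 1;0.88 0 -0.235 0 0 0 1;0.88 0 -0.235 0 0 0 1;0.88 0 -0.235 0 0 0 1;0.88 0 -0.235 0 0 0 1"}}

```text
time_s: 19.85
eef_pos: [0.4988, -0.2787, 0.2088]
orientation: [-0.281, 0.704, 0.366, 0.54]
ft_force: [1.2, -0.2, -2.3]
opening: 0.039
finger_force: 50.1
```

>>> {"name": "step_arm", "arguments": {"series": "0.88 0 -0.235 0 0 0 1;0.88 0 -0.235 0 0 0 1;0.88 0 -0.235 0 0 0 1;0 0 0 0 -0.75 0 1;0 0 0 0 -0.75 0 1;0 0 0 0 -0.75 0 1;0 0 0 0 -0.75 0 1;0 0 0 0 -0.75 0 1"}}

```text
time_s: 20.85
eef_pos: [0.4987, -0.2788, 0.2632]
orientation: [-0.147, 0.841, 0.437, 0.284]
ft_force: [-0.3, 0.4, -1.8]
opening: 0.0385
finger_force: 50.2
```

>>> {"name": "step_arm", "arguments": {"series": "0 0 0 0 -0.75 0 1;0 0 0 0 -0.75 0 1;0 0 0 0 -0.75 0 1;0 0 0 0 -0.75 0 1;0 0 0 0 -0.75 0 1;0 0 0 0 -0.75 0 1;0 0 0 0 -0.75 0 1;0 0 0 0 0 0 1"}}

```text
time_s: 21.85
eef_pos: [0.4997, -0.2768, 0.2618]
orientation: [0.059, 0.879, 0.459, -0.115]
ft_force: [0.3, -0.3, -1.3]
opening: 0.039
finger_force: 50.3
```

>>> {"name": "step_arm", "arguments": {"series": "0 0 0 -0.2 0 -0.74 1;0 0 0 -0.2 0 -0.74 1;0 0 0 -0.2 0 -0.74 1;0 0 0 -0.2 0 -0.74 1;0 0 0 0 0 0 1"}}

```text
time_s: 22.48
eef_pos: [0.4982, -0.2791, 0.2629]
orientation: [0.089, 0.729, 0.673, -0.094]
ft_force: [-0.5, 0.7, -2.1]
opening: 0.039
finger_force: 50.5
```

```bash
cat > go.py <<'E'
import sys
from h import *
from scipy.spatial.transform import Rotation as Ro
s=ctrl.get_state();w,x,y,z=s['orientation'];R=Ro.from_quat([x,y,z,w]).as_matrix()
print(np.round(s['q'],3),s['eef_pos'],'\n',R.round(3),s['opening'],np.round(s['ft_force'],1))
if len(sys.argv)>3:
    d=np.array(list(map(float,sys.argv[1:4])))-s['eef_pos'];print('world',d.round(3),'units',(R.T@d/.02).round(2))
    print('world down 1cm units',(R.T@[0,0,-.01]/.02).round(3))
E
python3 go.py .551 .040 .12
```

```text
[-0.459  0.102  1.305 -0.241  1.632 -0.406] [ 0.49818823 -0.27911125  0.26286942] 
 [[ 0.077  0.997 -0.017]
 [ 0.963 -0.079 -0.257]
 [-0.257  0.003 -0.966]] 0.03895899654229222 [-0.5  0.7 -2.1]
world [ 0.053  0.319 -0.143] units [17.41  1.34  2.76]
world down 1cm units [ 0.129 -0.002  0.483]
```

>>> {"name": "step_arm", "arguments": {"series": "0.92 0.08 -0.24 0 0 0 1;0.92 0.08 -0.24 0 0 0 1;0.92 0.08 -0.24 0 0 0 1;0.92 0.08 -0.24 0 0 0 1;0.92 0.08 -0.24 0 0 0 1;0.92 0.08 -0.24 0 0 0 1;0.92 0.08 -0.24 0 0 0 1;0.92 0.08 -0.24 0 0 0 1"}}

```text
time_s: 23.48
eef_pos: [0.5234, -0.1267, 0.2612]
orientation: [0.089, 0.727, 0.674, -0.095]
ft_force: [0.1, -0.4, -1.3]
opening: 0.0389
finger_force: 50.5
```

>>> {"name": "step_arm", "arguments": {"series": "0.92 0.08 -0.24 0 0 0 1;0.92 0.08 -0.24 0 0 0 1;0.92 0.08 -0.24 0 0 0 1;0.92 0.08 -0.24 0 0 0 1;0.92 0.08 -0.24 0 0 0 1;0.92 0.08 -0.24 0 0 0 1;0.92 0.08 -0.24 0 0 0 1;0.92 0.08 -0.24 0 0 0 1"}}

```text
time_s: 24.48
eef_pos: [0.5478, 0.024, 0.2601]
orientation: [0.089, 0.727, 0.674, -0.096]
ft_force: [0.2, -0.4, -1.0]
opening: 0.0388
finger_force: 50.5
```

>>> {"name": "step_arm", "arguments": {"series": "0.85 0.08 -0.22 0 0 0 1;0.2 0 0.78 0 0 0 1;0.2 0 0.78 0 0 0 1;0.2 0 0.78 0 0 0 1;0.2 0 0.78 0 0 0 1;0.2 0 0.78 0 0 0 1;0.2 0 0.78 0 0 0 1;0 0 0 0 0 0 1"}}

```text
time_s: 25.48
eef_pos: [0.5498, 0.0389, 0.1615]
orientation: [0.088, 0.727, 0.674, -0.097]
ft_force: [0.0, 0.5, -1.1]
opening: 0.0387
finger_force: 50.5
```

```bash
python3 go.py .551 .040 .0243
python3 - <<'E'
from h import *
S=cam('side');W=cam('wrist');np.savez('s2.npz',**S)
im=np.hstack([cv2.resize(S['im'][120:400,150:500],(440,352),interpolation=2),cv2.resize(W['im'],(360,270))[:,:] if 0 else cv2.copyMakeBorder(cv2.resize(W['im'],(360,270)),0,82,0,0,0)])
cv2.imwrite('pics/c2.png',im)
E
```

```text
[ 0.133  0.207  1.391 -0.257  1.601  0.209] [0.54979347 0.03888795 0.1615476 ] 
 [[ 0.073  0.997 -0.022]
 [ 0.963 -0.076 -0.259]
 [-0.26  -0.002 -0.966]] 0.038695935718517496 [ 0.   0.5 -1.1]
world [ 0.001  0.001 -0.137] units [1.84 0.07 6.61]
world down 1cm units [0.13  0.001 0.483]
```

View pics/c2.png

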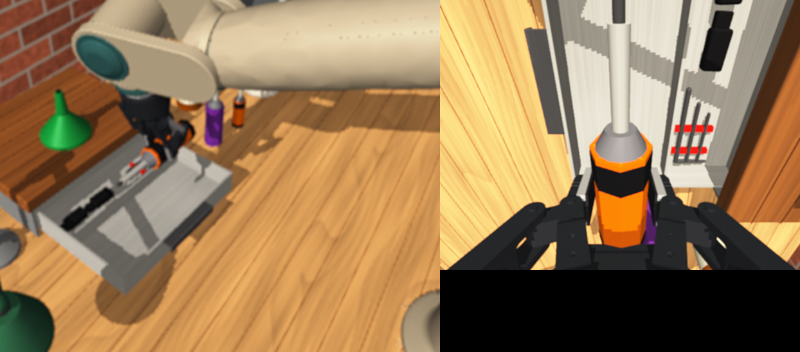

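The driver hangs level and parallel to the tray walls between front wall and divider. I lower it.

>>> {"name": "step_arm", "arguments": {"series": "0.2 0 0.76 0 0 0 1;0.2 0 0.76 0 0 0 1;0.2 0 0.76 0 0 0 1;0.2 0 0.76 0 0 0 1;0.2 0 0.76 0 0 0 1;0.2 0 0.76 0 0 0 1;0.2 0 0.76 0 0 0 1;0.2 0 0.76 0 0 0 1"}}

```text
time_s: 26.58
eef_pos: [0.5506, 0.0384, 0.0366]
orientation: [0.089, 0.727, 0.674, -0.095]
ft_force: [0.3, 1.0, -1.8]
opening: 0.0388
finger_force: 50.5
```

>>> {"name": "step_arm", "arguments": {"series": "0.05 0 0.2 0 0 0 1;0 0 0 0 0 0 1"}}

```text
time_s: 26.82
eef_pos: [0.5506, 0.0383, 0.0334]
orientation: [0.089, 0.727, 0.674, -0.096]
ft_force: [0.2, 0.0, -1.4]
opening: 0.0386
finger_force: 50.5
```

```bash
python3 go.py .551 .040 .0243
```

```text
[ 0.132  0.336  1.507 -0.263  1.361  0.271] [0.55064675 0.03829982 0.03339875] 
 [[ 0.074  0.997 -0.019]
 [ 0.963 -0.076 -0.259]
 [-0.259  0.001 -0.966]] 0.03864687957236908 [ 0.2  0.  -1.4]
world [ 0.     0.002 -0.009] units [0.2  0.01 0.42]
world down 1cm units [ 0.13  -0.     0.483]
```

Now small 2 mm steps, feeling for contact.

>>> {"name": "step_arm", "arguments": {"series": "0.03 0 0.1 0 0 0 1;0.03 0 0.1 0 0 0 1;0.03 0 0.1 0 0 0 1;0 0 0 0 0 0 1"}}

```text
time_s: 27.32
eef_pos: [0.5508, 0.0385, 0.0274]
orientation: [0.089, 0.727, 0.674, -0.095]
ft_force: [0.2, 0.5, 0.1]
opening: 0.0389
finger_force: 50.6
```

>>> {"name": "step_arm", "arguments": {"series": "0.03 0 0.1 0 0 0 1;0 0 0 0 0 0 1"}}

```text
time_s: 27.58
eef_pos: [0.552, 0.0385, 0.0273]
orientation: [0.091, 0.727, 0.674, -0.094]
ft_force: [-0.6, 0.2, 8.1]
opening: 0.039
finger_force: 51.4
```

>>> {"name": "step_arm", "arguments": {"series": "0 0 0 0 0 0 0.1;0 0 0 0 0 0 -0.2;0 0 0 0 0 0 -0.4;0 0 0 0 0 0 -0.4;0 0 -0.4 0 0 0 -0.4;0 0 -0.8 0 0 0 -0.4;0 0 -0.8 0 0 0 -0.4;0 0 -0.8 0 0 0 -0.4"}}

```text
time_s: 28.58
eef_pos: [0.552, 0.0535, 0.081]
orientation: [0.09, 0.727, 0.674, -0.095]
ft_force: [-0.3, -0.2, -0.5]
opening: 0.0598
finger_force: 0.0
```

>>> {"name": "step_arm", "arguments": {"series": "0 0 -0.9 0 0 0 -0.4;0 0 -0.9 0 0 0 -0.4;0 0 -0.9 0 0 0 0;0 0 -0.9 0 0 0 1;0 0 -0.9 0 -0.4 0 1;0 0 -0.5 0 -0.5 0 1;0 0 0 0 -0.4 0 1;0 0 0 0 -0.2 0 1"}}

```text
time_s: 29.58
eef_pos: [0.5535, 0.0802, 0.1757]
orientation: [0.177, 0.708, 0.656, -0.19]
ft_force: [-0.1, 0.9, 0.0]
opening: -0.0001
finger_force: 0.0
```

```bash
python3 go.py .40 .073 .18
python3 - <<'E'
from h import *
W=cam('wrist','w3.png');S=cam('side');np.savez('w3.npz',**W)
im=np.hstack([cv2.resize(S['im'][120:400,100:450],(400,320),interpolation=2),cv2.copyMakeBorder(cv2.resize(W['im'],(400,300)),0,20,0,0,0)])
cv2.imwrite('pics/c3.png',im)
E
```

```text
[ 0.311  0.323  1.281 -0.49   1.731  0.355] [0.55354269 0.08017658 0.17574419] 
 [[ 0.066  0.997 -0.037]
 [ 0.863 -0.076 -0.5  ]
 [-0.501  0.001 -0.865]] -0.0001352646272693855 [-0.1  0.9  0. ]
world [-0.154 -0.007  0.004] units [-0.92 -7.63  0.28]
world down 1cm units [ 0.251 -0.     0.433]
```

View pics/c3.png

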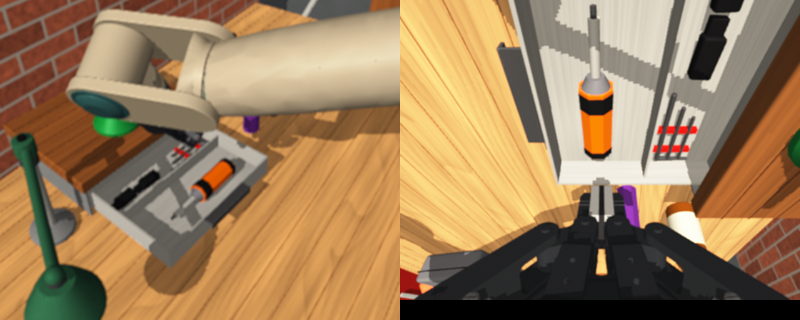

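The driver lies flat in the front compartment, let go, clear of walls. Next I straighten the tool, lean its tips slightly forward, and go in front of the lip.

>>> {"name": "step_arm", "arguments": {"series": "0 0 0 0 0.75 0 1;0 0 0 0 0.75 0 1;0 0 0 0 0.75 0 1;0 0 0 0 0.75 0 1;0 0 0 -0.75 0 0 1;0 0 0 -0.75 0 0 1;0 0 0 0 0 0 1"}}

```text
time_s: 30.55
eef_pos: [0.5522, 0.0793, 0.1756]
orientation: [0.096, 0.727, 0.674, 0.089]
ft_force: [0.5, -0.0, -0.1]
opening: -0.0003
finger_force: 0.0
```

```bash
python3 go.py .405 .074 .17
```

```text
[ 0.099 -0.025  1.609 -0.047  1.299  0.183] [0.55223575 0.07927516 0.17555736] 
 [[ 0.077  0.963  0.258]
 [ 0.997 -0.074 -0.02 ]
 [ 0.     0.259 -0.966]] -0.00031265820613685926 [ 0.5 -0.  -0.1]
world [-0.147 -0.005 -0.006] units [-0.83 -7.14 -1.63]
world down 1cm units [-0.    -0.13   0.483]
```

>>> {"name": "step_arm", "arguments": {"series": "-0.1 -0.89 -0.2 0 0 0 1;-0.1 -0.89 -0.2 0 0 0 1;-0.1 -0.89 -0.2 0 0 0 1;-0.1 -0.89 -0.2 0 0 0 1;-0.1 -0.89 -0.2 0 0 0 1;-0.1 -0.89 -0.2 0 0 0 1;-0.1 -0.89 -0.2 0 0 0 1;-0.1 -0.89 -0.2 0 0 0 1"}}

```text
time_s: 31.55
eef_pos: [0.4069, 0.0746, 0.1706]
orientation: [0.096, 0.727, 0.674, 0.089]
ft_force: [0.0, -0.0, -0.4]
opening: -0.0002
finger_force: 0.0
```

>>> {"name": "step_arm", "arguments": {"series": "0 -0.23 0.84 0 0 0 1;0 -0.23 0.84 0 0 0 1;0 -0.23 0.84 0 0 0 1;0 -0.23 0.84 0 0 0 1;0 -0.23 0.84 0 0 0 1;0 -0.23 0.84 0 0 0 1;0 -0.23 0.84 0 0 0 1;0 0 0 0 0 0 1"}}

```text
time_s: 32.55
eef_pos: [0.4062, 0.0745, 0.0471]
orientation: [0.095, 0.728, 0.674, 0.088]
ft_force: [0.7, 0.1, 0.3]
opening: 0.0002
finger_force: 0.0
```

```bash
python3 go.py .650 .055 .047
python3 - <<'E'
from h import *
S=cam('side');cv2.imwrite('pics/c4.png',cv2.resize(S['im'][150:400,100:450],(700,500),interpolation=2))
E
```

```text
[ 0.128 -0.329  2.142 -0.06   1.075  0.227] [0.40620977 0.07452745 0.04712849] 
 [[ 0.077  0.964  0.256]
 [ 0.997 -0.074 -0.02 ]
 [-0.001  0.256 -0.967]] 0.000164835219189082 [0.7 0.1 0.3]
world [ 0.244 -0.02  -0.   ] units [-0.04 11.82  3.14]
world down 1cm units [ 0.    -0.128  0.483]
```

View pics/c4.png

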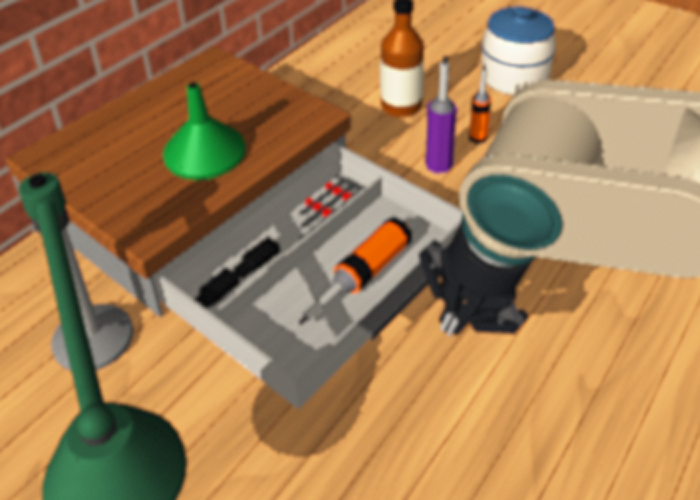

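>>> {"name": "step_arm", "arguments": {"series": "0 0.58 0.15 0 0 0 1;0 0.58 0.15 0 0 0 1;0 0.4 0.11 0 0 0 1;0 0.4 0.11 0 0 0 1;0 0.5 0.13 0 0 0 1;0 0.6 0.16 0 0 0 1;0 0.68 0.18 0 0 0 1;0 0.68 0.18 0 0 0 1"}}

```text
time_s: 33.6
eef_pos: [0.4984, 0.0677, 0.0479]
orientation: [0.096, 0.727, 0.674, 0.089]
ft_force: [-3.0, -0.2, 2.5]
opening: -0.0004
finger_force: 1.5
```

>>> {"name": "step_arm", "arguments": {"series": "0 0.68 0.18 0 0 0 1;0 0.68 0.18 0 0 0 1;0 0.68 0.18 0 0 0 1;0 0.68 0.18 0 0 0 1;0 0.68 0.18 0 0 0 1;0 0.68 0.18 0 0 0 1;0 0.6 0.16 0 0 0 1;0 0.5 0.13 0 0 0 1"}}

```text
time_s: 34.6
eef_pos: [0.605, 0.0594, 0.048]
orientation: [0.096, 0.727, 0.674, 0.089]
ft_force: [-3.0, -0.5, 1.1]
opening: 0.0001
finger_force: 1.3
```

>>> {"name": "step_arm", "arguments": {"series": "0 0.4 0.11 0 0 0 1;0 0.4 0.11 0 0 0 1;0 0.3 0.08 0 0 0 1;0 0.2 0.05 0 0 0 1;0 0 0 0 0 0 1"}}

```text
time_s: 35.22
eef_pos: [0.632, 0.0577, 0.0488]
orientation: [0.097, 0.727, 0.674, 0.09]
ft_force: [0.3, 0.3, -0.1]
opening: 0.0001
finger_force: 0.0
```

```bash
python3 go.py .650 .055 .047
python3 - <<'E'
from h import *
S=cam('side','s5.png');T=cam('top','t5.png');np.savez('t5.npz',**T)
im=np.hstack([cv2.resize(S['im'][150:350,80:330],(400,320),interpolation=2),cv2.resize(T['im'][120:280,140:340],(400,320),interpolation=2)])
cv2.imwrite('pics/c5.png',im)
E
```

```text
[ 0.047  0.305  1.512 -0.037  1.063  0.137] [0.63196123 0.05767722 0.04880366] 
 [[ 0.076  0.962  0.261]
 [ 0.997 -0.073 -0.02 ]
 [ 0.     0.261 -0.965]] 9.445943248817509e-05 [ 0.3  0.3 -0.1]
world [ 0.018 -0.003 -0.002] units [-0.06  0.85  0.32]
world down 1cm units [-0.    -0.131  0.483]
```

>>> {"name": "step_arm", "arguments": {"series": "0 0.2 0.05 0 0 0 1;0 0.2 0.05 0 0 0 1;0 0.15 0.05 0 0 0 1;0 0 0 0 0 0 1"}}

```text
time_s: 35.83
eef_pos: [0.6435, 0.0567, 0.049]
orientation: [0.097, 0.727, 0.674, 0.09]
ft_force: [1.3, 1.3, 2.6]
opening: 0.0002
finger_force: 1.0
```

>>> {"name": "step_arm", "arguments": {"series": "0 0.15 0.04 0 0 0 1;0 0.1 0.03 0 0 0 1;0 0 0 0 0 0 1"}}

```text
time_s: 36.2
eef_pos: [0.6485, 0.0563, 0.0488]
orientation: [0.097, 0.727, 0.674, 0.089]
ft_force: [-0.3, 0.9, 3.9]
opening: 0.0
finger_force: 2.1
```

>>> {"name": "step_arm", "arguments": {"series": "0 0.15 0.04 0 0 0 1;0 0.1 0.03 0 0 0 1;0 0 0 0 0 0 1"}}

```text
time_s: 36.58
eef_pos: [0.6536, 0.0559, 0.0489]
orientation: [0.097, 0.727, 0.674, 0.089]
ft_force: [-0.2, 2.3, 5.3]
opening: 0.0002
finger_force: 2.4
```

>>> {"name": "step_arm", "arguments": {"series": "0 0.12 0.03 0 0 0 1;0 0.1 0.03 0 0 0 1;0 0 0 0 0 0 1"}}

```text
time_s: 36.95
eef_pos: [0.6581, 0.0555, 0.0488]
orientation: [0.097, 0.727, 0.674, 0.089]
ft_force: [0.9, 1.0, 5.0]
opening: 0.0001
finger_force: 2.5
```

```bash
cat > lip.py <<'E'
from h import *
ex=np.array([.997,-.077,0]);ey=np.array([.077,.997,0]);o=np.array([.690,.052,0])
for n in('top','side','wrist'):
    c=cam(n); g=cv2.cvtColor(c['im'],cv2.COLOR_BGR2GRAY)
    for y in(-.05,.05,-.1):
        row=[]
        for x in np.arange(-.06,.012,.004):
            u,v=proj(c,o+ex*x+ey*y+[0,0,.057]).round().astype(int)
            row.append(int(g[v,u]) if 0<=v<420 and 0<=u<560 else -1)
        print(n,y,row)
E
python3 lip.py; python3 go.py
```

```text
top -0.05 [89, 120, 146, 151, 130, 121, 130, 126, 109, 53, 43, 65, 71, 66, 85, 135, 62, 62]
top 0.05 [142, 138, 129, 125, 113, 134, 122, 142, 145, 82, 54, 56, 49, 47, 93, 135, 89, 74]
top -0.1 [139, 113, 111, 115, 114, 111, 111, 116, 116, 113, 113, 114, 116, 100, 86, 105, 81, 96]
side -0.05 [69, 70, 76, 81, 82, 82, 65, 37, 32, 35, 35, 34, 27, 23, 25, 33, 31, 33]
side 0.05 [167, 172, 173, 149, 136, 97, 73, 40, 32, 34, 34, 35, 36, 43, 87, 114, 112, 100]
side -0.1 [98, 116, 134, 141, 109, 99, 95, 94, 95, 96, 93, 78, 39, 18, 17, 19, 20, 22]
wrist -0.05 [46, 46, 46, 45, 28, 35, 163, 143, 24, 25, 46, 46, 50, 41, 46, 44, 47, 48]
wrist 0.05 [226, 224, 218, 226, 228, 195, 213, 226, 208, 42, 58, 58, 58, 56, 57, 162, 162, 159]
wrist -0.1 [-1, -1, -1, -1, -1, -1, -1, -1, -1, -1, -1, -1, -1, -1, -1, -1, -1, -1]
[ 0.041  0.371  1.428 -0.035  1.08   0.13 ] [0.65809373 0.05553795 0.04880994] 
 [[ 0.076  0.962  0.26 ]
 [ 0.997 -0.074 -0.02 ]
 [-0.     0.261 -0.965]] -2.382274027936472e-05 [-0.4  0.9  5.1]
```

>>> {"name": "step_arm", "arguments": {"series": "0 0.12 0.03 0 0 0 1;0 0.1 0.03 0 0 0 1;0 0 0 0 0 0 1"}}

```text
time_s: 37.48
eef_pos: [0.6616, 0.0553, 0.0487]
orientation: [0.096, 0.727, 0.674, 0.088]
ft_force: [-8.0, 1.9, 9.8]
opening: -0.0002
finger_force: 5.9
```

```bash
python3 lip.py|grep -v side; python3 go.py|tail -1
```

```text
top -0.05 [68, 83, 97, 118, 126, 118, 125, 126, 110, 94, 62, 54, 56, 69, 69, 81, 52, 62]
top 0.05 [145, 137, 137, 135, 123, 114, 113, 129, 143, 137, 53, 49, 51, 49, 62, 80, 81, 77]
top -0.1 [156, 138, 110, 113, 113, 106, 114, 115, 115, 111, 112, 116, 119, 118, 90, 76, 79, 96]
wrist -0.05 [45, 46, 45, 46, 47, 31, 43, 171, 160, 21, 36, 46, 46, 49, 45, 46, 46, 47]
wrist 0.05 [229, 221, 214, 225, 232, 223, 214, 225, 224, 91, 54, 60, 60, 58, 57, 58, 163, 163]
wrist -0.1 [-1, -1, -1, -1, -1, -1, -1, -1, -1, -1, -1, -1, -1, -1, -1, -1, -1, -1]
 [-0.     0.259 -0.966]] -0.0003276034030669352 [-8.1  1.5  9.5]
```

>>> {"name": "step_arm", "arguments": {"series": "0 0.1 0.03 0 0 0 1;0 0 0 0 0 0 1"}}

```text
time_s: 37.88
eef_pos: [0.6622, 0.0553, 0.0486]
orientation: [0.094, 0.727, 0.674, 0.087]
ft_force: [-21.1, 0.7, 17.5]
opening: -0.0003
finger_force: 11.1
```

The tray is against its stop. I back away and check.

>>> {"name": "step_arm", "arguments": {"series": "0 -0.2 -0.05 0 0 0 1;0 -0.5 -0.13 0 0 0 1;0 -0.9 -0.24 0 0 0 1;0 -0.9 -0.24 0 0 0 1;0 -0.9 -0.24 0 0 0 1;0 -0.9 -0.24 0 0 0 1;0 -0.9 -0.24 0 0 0 1;0 -0.9 -0.24 0 0 0 1"}}

```text
time_s: 38.88
eef_pos: [0.5366, 0.0645, 0.0465]
orientation: [0.096, 0.727, 0.674, 0.088]
ft_force: [0.7, -0.4, -0.0]
opening: -0.0
finger_force: 0.0
```

>>> {"name": "step_arm", "arguments": {"series": "0 0 -0.9 0 0 0 1;0 0 -0.9 0 0 0 1;0 0 -0.9 0 0 0 1;0 0 -0.9 0 0 0 1;0 0 0 0 0 0 1;0 0 0 0 0 0 1;0 0 0 0 0 0 1;0 0 0 0 0 0 1"}}

```text
time_s: 39.88
eef_pos: [0.5195, 0.066, 0.1166]
orientation: [0.096, 0.727, 0.674, 0.088]
ft_force: [1.2, -0.0, -0.4]
opening: 0.0005
finger_force: 0.0
```

```bash
python3 lip.py; python3 go.py|tail -1
python3 - <<'E'
from h import *
T=cam('top');T0=dict(np.load('top0.npz'))
for n,lo,hi,b in(('blue',(95,80,60),(120,255,255),(slice(180,250),slice(400,480))),('green',(55,120,40),(75,255,255),(slice(100,170),slice(190,260))),('orange',(3,150,60),(14,255,255),(slice(145,190),slice(345,395)))):
    for c in(T0,T):
        m=cv2.inRange(cv2.cvtColor(c['im'],cv2.COLOR_BGR2HSV),lo,hi)[b];M=cv2.moments(m,True);print(n,round(M['m10']/M['m00'],1),round(M['m01']/M['m00'],1))
E
```

```text
top -0.05 [151, 155, 152, 147, 129, 116, 126, 126, 108, 90, 75, 68, 73, 67, 60, 78, 64, 77]
top 0.05 [152, 153, 161, 161, 161, 157, 138, 142, 145, 133, 56, 40, 41, 57, 61, 82, 71, 76]
top -0.1 [150, 149, 149, 152, 150, 149, 151, 154, 155, 115, 114, 112, 120, 120, 87, 82, 76, 97]
side -0.05 [101, 104, 106, 109, 109, 109, 106, 90, 68, 55, 61, 59, 59, 59, 57, 90, 107, 108]
side 0.05 [171, 176, 179, 166, 151, 104, 90, 55, 42, 33, 35, 35, 37, 39, 54, 88, 100, 103]
side -0.1 [39, 30, 36, 39, 47, 72, 84, 99, 98, 98, 97, 98, 98, 98, 98, 106, 105, 101]
wrist -0.05 [109, 130, 137, 136, 139, 135, 84, 84, 86, 63, 62, 69, 69, 69, 68, 64, 130, 132]
wrist 0.05 [194, 193, 196, 195, 131, 128, 82, 72, 29, 31, 37, 45, 43, 44, 43, 47, 128, 130]
wrist -0.1 [35, 38, 190, 191, 124, 121, 84, 84, 84, 84, 83, 82, 84, 83, 84, 82, 128, 125]
 [-0.     0.259 -0.966]] 0.00013940725079840212 [0.6 1.2 0.1]
blue 41.7 34.4
blue 41.8 34.4
green 39.0 36.9
green 39.0 36.9
orange 23.6 23.9
orange 23.6 23.9
```

The lip edge has stayed at its home position, the lookers-on have not moved, and the arm touches nothing.

```bash
python3 -c "
from plant import ctrl
print(ctrl.hand_in())"
```

```text
the job is handed in; nothing more can be done
None
```

I handed the job in: the lamp is swung out to the left, the driver lies flat in the front compartment, and the tray is pushed to its stop; the hand-in gave no verdict, and I did not see the driver again after the tray closed.

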